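# Uncover the burr stand and hold its sprung rod out at the length mark

### The arm

A 7-joint arm with a two-finger parallel gripper is mounted at the origin on the work surface. World frame = base frame: x ahead of the robot, y to its left, z up, the work surface at z = 0. Lengths are in m, angles in rad, forces in N, time in s.
With the tool pointing down it reaches from about 0.4 to 0.85 m from the base axis. Payload 10.4 kg.
Tool frame: the origin (TCP) lies at the very end of the fingers, on their centre line; the grasp point (between the pads) lies 19 mm behind it; z points along the fingers, y is the line along which they close (so a half turn about z gives the same grasp; the last joint's range is limited). The gripper opens to 85 mm and grips with 20 to 120 N. Pads are 22 mm wide; open, the fingers measure 114 mm over their backs; the gripper's body (76 mm by 85 mm) begins 54 mm behind the grasp point. The pads swing forward as they close: fully open they stand 13 mm farther back than shut.
Start: joints at [1.269, 0.332, -0.065, 1.46, 0.022, 1.35, -0.088], TCP at [0.172, -0.601, 0.203] pointing down, gripper open.
Joint ranges: [-2.6, 2.6], [-0.5, 2.12], [-1.47, 1.34], [0.16, 2.42], [-1.27, 4.41], [0.06, 2.06], [-2.6, 2.6]. Speed limits (rad/s): [2.22, 2.22, 2.79, 2.79, 3.14, 3.14, 3.14].

### API

Orientations are given as a unit quaternion [x, y, z, w].
In Python, from workcell import * gives the robot as it stands.
- The arm moves only by the tool step_arm, never from a script. Its argument "commands" is one flat list of numbers, 7 for each row, row after row: the finger opening in mm, from 0 to 85.4, then the shift along the world's x, y, z as a fraction of full scale, then the turn, a rotation vector about the world's x, y, z as a fraction of full scale. A call has exactly 10 rows; each row is the pose to reach, as a shift and turn from the pose commanded when the call began, turning the shorter way round; what a row does not reach only later rows make up. Full scale, the value 1, is 0.6 m for a shift and pi rad for a turn. A row lasts 1/8 s, in which the tool goes at most 62.5 mm and 10.7 degrees, less where a joint would pass 70% of its speed; a pose out of reach is approached as far as the arm can. A call with a number of a shift or a turn outside -1 to 1 is refused whole. A call with a gripper value outside its range is refused whole. The fingers move at their own pace and stop on an object; "squeeze" is the grip in N (left out, the last holds). Time passes only in rows, so rows that repeat a pose let the fingers close, or fill a call up. It gives the time, the measured TCP pose, the force, the opening and the grip force at its end, in the units of the state.
- get_obs(): the state, without advancing time (a new reading comes with each control period).
- camera(name): name is "side" or "top"; returns the picture (400x640x3 uint8, red, green, blue); there is no depth.
- camera_params(name): a dict with "mtx" (3x3 intrinsics, pixels), "extrinsics" (4x4, takes a point from world to camera coordinates). Camera axes: x right, y down, z forward; pixel columns grow to the right and rows downward; lengths in m; the calibration is good to about 2 mm. A picture is of the moment at which its call begins. camera_params takes no time and is no camera call.
- hand_in(): hands the job in; it is judged then, once.
The state is a dict: "clock": time; "joint_pos": joint angles; "joint_velocities": joint speeds; "tau": joint torques, N m; "position": TCP position; "ee_rot": TCP orientation; "ft_force": force on the tool from outside, world axes, zero at the start; "torque": the same for the moment, N m; "grip_width": opening from 0.0 (shut) to 1.0 (fully open); "grasp_force": force on a finger pad.
Only numpy, scipy, OpenCV 4.12 (cv2) and the standard library are available. Lean on these libraries where they do the work, as an engineer would, in place of code of your own. Each camera call takes 0.05 s, during which the arm holds its last target. There are 200 camera calls.

### The job

Take the yellow tab of the blue cover on the burr stand, tip the cover up to a clear slant (about 15 degrees) with its opposite edge still resting on the stand, then lift it off and set it down upright in the middle of the white tile without dropping it. Then take the stand's knob, pull the sprung rod straight up until its red length mark has just come out of the brass sleeve (60 mm of pull), and finish while still holding it steadily there, so that a colleague can pick a burr. Leave the other things on the bench where they are.

Things in the scene. Friction and masses are not known exactly. Their poses are not given: they have to be found in the camera images.
- stand: burr stand, fixed to the bench: a round grey tin, upright. Origin: centre of its underside, on the bench. Outer radius 70 mm up to a flat shoulder 60 mm above the bench, on which the cover rests; inside the shoulder a steel neck of outer radius 61 mm rises to 70 mm. It stands on either the left or the right of the bench; the tile is on the other side.
- sleeve_mouth (a point): centre of the open upper end of the stand's fixed brass sleeve (18 mm across), on the stand's axis, 82 mm above the bench. The sprung lifting rod slides straight up and down in it.
- knob (a point): centre of the knob on top of the lifting rod; under the cover at first. Knob: black, 24 mm across, from 10 mm below to 8 mm above this point, with a red cap 30 mm across and 4 mm thick above that (top 12 mm above this point). At rest this point is 98 mm above the bench, on the stand's axis, with clear room all round it once the cover is off. The rod also carries a disc of small burrs (disc top 78 mm and burr tips 37 mm below this point, burrs 43 mm from the axis).
- lift (a joint): how far the lifting rod is pulled up out of its sleeve, m: 0 at rest (fully in), stop at 0.085. On the steel rod is a red band 8 mm tall, the length mark, hidden in the sleeve at rest. Its lower edge comes level with the sleeve's mouth at 0.060 (knob 60 mm above its rest height): the rod is then at its length mark. An inner spring and the rod's weight pull it back in: about 6 N at first, about 11 N at the mark; let go, it springs home.
- cover_mid (a point): centre (half-way up, on the axis) of the loose cover: a deep blue round tin lid, open below, 134 mm across, 60 mm high, flat top, about 0.16 kg (varies), wall 3 mm. z up, x from the axis to its tab. This point is 30 mm above its lower rim and 30 mm below its flat top. It starts resting loosely on the stand's shoulder over the neck, hiding the rod; inside it clears the knob's top by 6 mm, so it must rise at least 60 mm to come off.
- cover_tab (a point): grip point on the cover's yellow upright tab, which stands on the flat top at its edge, 58 mm from the axis along the cover's x, on the side away from the robot (up to about 30 degrees round). Tab: 8 mm thick along the cover's x, 32 mm wide along its y, top 38 mm above the flat top; this point is 24 mm above the flat top.
- cover_heel (a point): lower rim of the cover, opposite the tab (67 mm from the axis along the cover's -x): the edge it tips about.
- tile: white square tile, 180 x 180 x 10 mm, fixed flat on the bench; origin at the centre of its underside, top face 10 mm above it.
- bowl: bystander: green glass bowl, 120 mm across, 55 mm high; origin at its underside
- jar: bystander: small amber jar with a black lid, 48 mm across, 65 mm high; origin at its underside
- pliers: bystander: red-handled pliers lying flat, about 140 mm long, 50 mm wide, 12 mm high; origin at its underside
- hammer: bystander: hammer lying flat; origin at its underside
- brush: bystander: brush lying flat; origin at its underside
- file_cup: bystander: grey cup holding four upright files, 70 mm across, about 150 mm high; origin at its underside
- dish: bystander: low terracotta dish, 90 mm across, 22 mm high; origin at its underside
There are look-alikes about, which are no part of the job. There is more than one size of the part that bears cover_mid; the job needs the middle-sized.

How it is judged:
By the outcome, as a careful person would: the job done as asked, in the order asked, and still so for the second after the job is handed in, while the arm keeps its last pose, push and grip.
It also fails if it takes over 51 s, if anything falls off the work surface, if the arm or the gripper's body presses on something with over 40 N, if the wrist force passes 120 N, or if a joint passes its speed limit or range.

## Working session

There is one attempt and no reset: what is moved stays moved. The work goes in short steps, Python scripts to look and compute and a tool call to move; the robot and the scene stay as the last step left them, time stands still between calls to the robot, and variables do not carry over. Pictures are saved under pics/ and viewed, at most 10 in all, crops included, and the job is handed in when it is done.

Besides the shell and the picture viewer there is one more tool, called after "Call:" in YAML: its name, and indented under it one key for each argument. step_arm: Moves the arm, as the interface text tells. Its arguments: {"type":"object","properties":{"commands":{"type":"array","items":{"type":"number"}},"squeeze":{"type":"number"}},"required":["commands"]}

```bash
mkdir -p pics; python3 - <<'E'
from workcell import *
import cv2
for n in("top","side"):
    cv2.imwrite(f"pics/{n}0.png",camera(n)[:,:,::-1]); p=camera_params(n); print(n,p["mtx"].round(1).tolist(),p["extrinsics"].round(4).tolist())
o=get_obs();print(o["clock"],o["position"],o["ee_rot"],o["ft_force"],o["grip_width"])
E
```

```text
top [[394.3, 0.0, 319.2], [0.0, 394.3, 204.8], [0.0, 0.0, 1.0]] [[0.0148, -0.9999, -0.0004, -0.0013], [-0.9878, -0.0145, -0.1553, 0.5831], [0.1552, 0.0027, -0.9879, 1.3213], [0.0, 0.0, 0.0, 1.0]]
side [[362.8, 0.0, 321.8], [0.0, 362.8, 196.1], [0.0, 0.0, 1.0]] [[-0.9476, -0.3193, -0.0106, 0.5516], [-0.1877, 0.5831, -0.7904, 0.1868], [0.2586, -0.747, -0.6125, 0.9944], [0.0, 0.0, 0.0, 1.0]]
0.1 [ 0.17190456 -0.60050795  0.20248011] [ 9.90298102e-01  1.38957760e-01 -1.11837868e-04 -6.31362752e-04] [-0.2119154  -0.41702352 -0.39126953] 0.9986323638434612
```

View pics/top0.png

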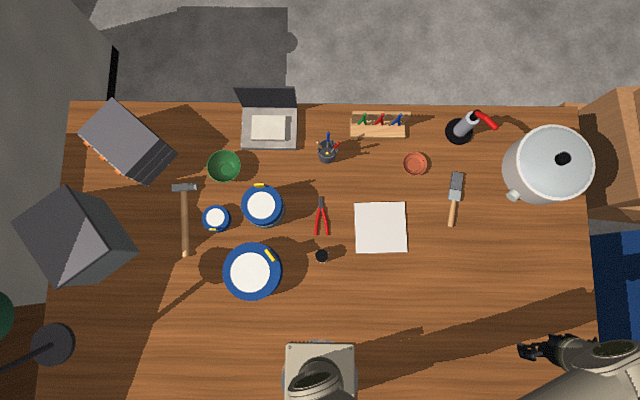

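View pics/side0.png

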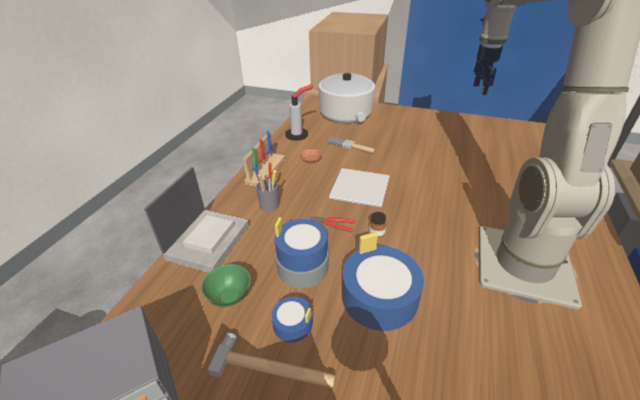

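Three blue covers appear: small at top (215,218), medium at top (262,205) / side (302,240), and large at top (252,271). The medium one sits on a grey tin and its tab faces away from the robot, so it is the candidate. I'll confirm it in an enlarged crop.

```bash
python3 - <<'E'
import cv2,numpy as np
a=cv2.imread("pics/top0.png")[170:240,225:305]; b=cv2.imread("pics/side0.png")[205:295,260:345]
a=cv2.resize(a,(400,350),interpolation=cv2.INTER_CUBIC); b=cv2.resize(b,(400,424),interpolation=cv2.INTER_CUBIC)
a=cv2.copyMakeBorder(a,0,74,0,0,cv2.BORDER_CONSTANT)
cv2.imwrite("pics/crop.png",np.hstack([a,b]))
E
```

```text
(no output)
```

View pics/crop.png

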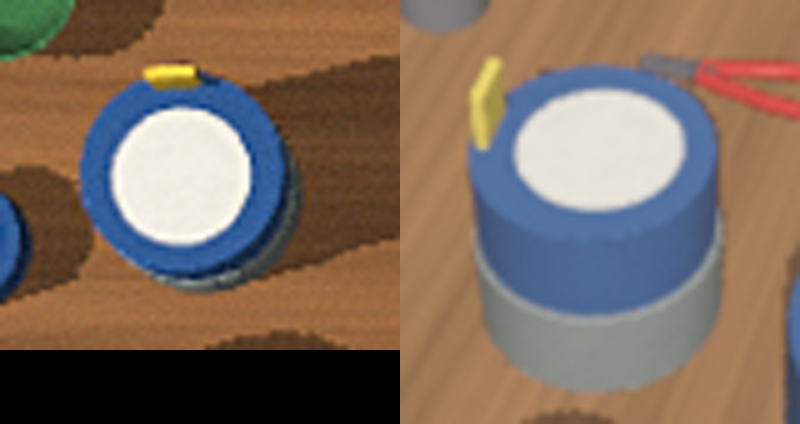

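The crop confirms the medium cover on the grey stand, with its tab at top (259,185) on the far side. Next I fit the cover, tab and tile poses.

```bash
cat > h.py <<'E'
import cv2,numpy as np
from workcell import *
P={n:camera_params(n) for n in("top","side")}
def proj(n,p):
    p=np.atleast_2d(p);E=P[n]["extrinsics"];c=(p@E[:3,:3].T+E[:3,3])@P[n]["mtx"].T
    return c[:,:2]/c[:,2:]
def back(n,uv,z):
    E=P[n]["extrinsics"];R=E[:3,:3];c=-R.T@E[:3,3];d=R.T@np.linalg.inv(P[n]["mtx"])@[*uv,1]
    return c+d*(z-c[2])/d[2]
def cen(m,roi):
    x0,x1,y0,y1=roi;ys,xs=np.nonzero(m[y0:y1,x0:x1]);return np.array([xs.mean()+x0,ys.mean()+y0]),len(xs)
def yellow(i):
    b,g,r=[i[...,k].astype(int) for k in range(3)];return (r>130)&(g>110)&(b<g*.6)&(r<g*1.35)
def white(i): return i.min(2)>165
def tabc(n,x,y,yaw,zt):
    c,s=np.cos(yaw),np.sin(yaw)
    q=np.array([[a*c-b*s+x,a*s+b*c+y,zt+h] for a in(.054,.062) for b in(-.016,.016) for h in(0,.038)])
    h=cv2.convexHull(proj(n,q).astype(np.float32));m=cv2.moments(h*1.0);return np.array([m["m10"]/m["m00"],m["m01"]/m["m00"]])
E
python3 - <<'E'
from h import *
from scipy.optimize import least_squares
t=cv2.imread("pics/top0.png");s=cv2.imread("pics/side0.png")
W={"top":cen(white(t),(230,295,175,235)),"side":cen(white(s),(278,330,218,255))}
Y={"top":cen(yellow(t),(245,280,175,195)),"side":cen(yellow(s),(270,286,212,240))}
print(W,Y)
for n in W: print(n,"label@.12",back(n,W[n][0],.12))
def f(p): return np.r_[[proj(n,[p[0],p[1],.12])[0]-W[n][0] for n in W],[tabc(n,*p,.12)-Y[n][0] for n in Y]].ravel()
r=least_squares(f,[.6,.18,0]);print(r.x,np.degrees(r.x[2]),r.fun.round(2))
for n,i,roi in(("top",t,(345,415,195,260)),("side",s,(325,395,165,210))):
    m=np.zeros(i.shape[:2],np.uint8);m[roi[2]:roi[3],roi[0]:roi[1]]=white(i)[roi[2]:roi[3],roi[0]:roi[1]]
    c,_=cv2.findContours(m,0,2);c=max(c,key=cv2.contourArea);b=cv2.boxPoints(cv2.minAreaRect(c)) if n=="top" else cv2.approxPolyDP(c,5,True)[:,0]
    q=np.array([back(n,u,.01) for u in b]);print("tile",n,q.round(3).tolist(),q.mean(0))
print("jar",back("top",(321,256),.065),"cup",back("top",(327,150),.1),"bowl",back("top",(224,166),.05),"big",back("top",(252,271),.1),"small",back("top",(216,218),.05))
E
```

```text
{'top': (array([260.77326565, 204.79018613]), 591), 'side': (array([302.01104972, 236.29005525]), 724)} {'top': (array([258.13157895, 184.34210526]), 38), 'side': (array([278.02, 225.52]), 100)}
top label@.12 [0.5684693 0.1984729 0.12     ]
side label@.12 [0.56652374 0.19933359 0.12      ]
[ 5.69914095e-01  2.00917814e-01 -2.00711190e-10] -1.1499904077661603e-08 [-0.73 -0.45 -1.48  0.13  1.66  1.43  0.81  0.53]
tile top [[0.598, -0.115, 0.01], [0.609, -0.297, 0.01], [0.43, -0.302, 0.01], [0.419, -0.123, 0.01]] [ 0.51381755 -0.20914897  0.01      ]
tile side [[0.603, -0.286, 0.01], [0.589, -0.106, 0.01], [0.419, -0.122, 0.01], [0.429, -0.301, 0.01]] [ 0.50968677 -0.2037763   0.01      ]
jar [ 0.40648088 -0.00131774  0.065     ] cup [ 0.76341219 -0.01655521  0.1       ] bowl [0.71515044 0.34341334 0.05      ] big [0.35401559 0.22175193 0.1       ] small [0.53110472 0.36130494 0.05      ]
```

```bash
python3 - <<'E'
from h import *
from scipy.optimize import minimize
W={"top":(260.77,204.79),"side":(302.01,236.29)};Y={"top":(258.13,184.34),"side":(278.02,225.52)}
def f(p): return np.r_[[proj(n,[p[0],p[1],.12])[0]-W[n] for n in W],[tabc(n,*p,.12)-Y[n] for n in Y]].ravel()
r=minimize(lambda p:(f(p)**2).sum(),[.567,.199,.05],method="Nelder-Mead",options=dict(xatol=1e-5));x,y,a=r.x
print(x,y,np.degrees(a),f(r.x).round(2),"tab",x+.058*np.cos(a),y+.058*np.sin(a))
i=cv2.imread("pics/top0.png");b=i.astype(int);m=((b[...,0]>b[...,2]+40)|white(i))
m=m[175:240,230:295].astype(np.uint8);c,_=cv2.findContours(m,0,1);c=max(c,key=cv2.contourArea);e=cv2.fitEllipse(c);print("blue",e,np.array(e[0])+[230,175])
q=proj("top",[[.567+.067*np.cos(k),.199+.067*np.sin(k),z] for k in np.arange(0,6.28,.1) for z in(.06,.12)]).astype(np.float32);h=cv2.convexHull(q);m=cv2.moments(h);print("pred blue centroid",m["m10"]/m["m00"],m["m01"]/m["m00"],"obs",cv2.moments(c)["m10"]/cv2.moments(c)["m00"]+230,cv2.moments(c)["m01"]/cv2.moments(c)["m00"]+175)
E
```

```text
0.5701680334432702 0.19862120057112947 4.693844856416278 [-0.02 -0.51 -1.24 -0.5   0.91  1.4   0.4   1.16] tab 0.6279735120873131 0.20336742419977305
blue ((31.346622467041016, 30.07782745361328), (39.099212646484375, 40.575443267822266), 101.38875579833984) [261.34662247 205.07782745]
pred blue centroid 261.48900864539263 206.33467826653316 obs 261.3379217273954 205.09568151147099
```

Cover axis is about (0.569, 0.199), tab (0.627, 0.203) at yaw about 4.7°, and tile centre (0.512, -0.2065). These agree with the sizes and heights given, so I start moving.

Call:
step_arm:
  commands: [85,0.55,0.667,0.2,0,0,0.22,85,0.55,0.667,0.2,0,0,0.22,85,0.55,0.667,0.2,0,0,0.22,85,0.55,0.667,0.2,0,0,0.22,85,0.55,0.667,0.2,0,0,0.22,85,0.55,0.667,0.2,0,0,0.22,85,0.55,0.667,0.2,0,0,0.22,85,0.55,0.667,0.2,0,0,0.22,85,0.55,0.667,0.2,0,0,0.22,85,0.55,0.667,0.2,0,0,0.22]

```text
clock: 1.35
position: [0.5034, -0.1979, 0.3234]
ee_rot: [0.884, 0.468, 0.0, -0.0]
ft_force: [-0.5, -0.3, -0.5]
grip_width: 0.996
grasp_force: 0.0
```

Call:
step_arm:
  commands: [70,0.207,0.668,-0.1,0,0,0.217,70,0.207,0.668,-0.1,0,0,0.217,70,0.207,0.668,-0.1,0,0,0.217,70,0.207,0.668,-0.1,0,0,0.217,70,0.207,0.668,-0.1,0,0,0.217,70,0.207,0.668,-0.1,0,0,0.217,70,0.207,0.668,-0.1,0,0,0.217,70,0.207,0.668,-0.172,0,0,0.217,70,0.207,0.668,-0.172,0,0,0.217,70,0.207,0.668,-0.172,0,0,0.217]

```text
clock: 2.6
position: [0.6269, 0.1985, 0.2213]
ee_rot: [0.679, 0.734, 0.0, 0.001]
ft_force: [0.0, 0.3, 1.1]
grip_width: 0.823
grasp_force: 0.0
```

```bash
python3 - <<'E'
from h import *
o=get_obs();print(o["position"],o["ee_rot"],o["joint_pos"])
a=cv2.cvtColor(camera("top"),4)[140:240,210:310];b=cv2.cvtColor(camera("side"),4)[160:290,230:360]
cv2.imwrite("pics/pre.png",np.hstack([cv2.resize(a,(400,400)),cv2.resize(b,(400,400))]))
E
```

```text
[0.6269137  0.19846706 0.22128122] [6.78768380e-01 7.34352223e-01 1.48079433e-04 5.25939281e-04] [ 0.14811973  0.50082814 -0.76606464  1.30650921  0.34228597  1.46520507
 -0.51153335]
```

View pics/pre.png

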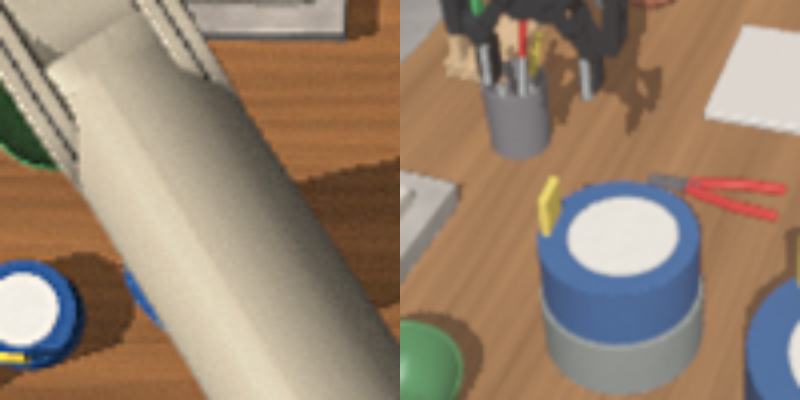

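The side view shows the fingers straddling above the tab at crop (550,205). I descend and close.

Call:
step_arm:
  commands: [70,0,0.005,-0.08,0,0,0,70,0,0.005,-0.13,0,0,0,70,0,0.005,-0.155,0,0,0,70,0,0.005,-0.155,0,0,0,40,0,0.005,-0.155,0,0,0,20,0,0.005,-0.155,0,0,0,10,0,0.005,-0.155,0,0,0,2,0,0.005,-0.155,0,0,0,2,0,0.005,-0.155,0,0,0,2,0,0.005,-0.155,0,0,0]
  squeeze: 40

```text
clock: 3.95
position: [0.6276, 0.2033, 0.1282]
ee_rot: [0.678, 0.735, 0.001, 0.001]
ft_force: [5.5, 0.5, 4.2]
grip_width: 0.067
grasp_force: 39.3
```

Call:
step_arm:
  commands: [2,0,0,0,0,0,0,2,0,0,0,0,0,0,2,0,0,0,0,0,0,2,0,0,0,0,0,0,2,0,0,0,0,0,0,2,0,0,0,0,0,0,2,0,0,0,0,0,0,2,0,0,0,0,0,0,2,0,0,0,0,0,0,2,0,0,0,0,0,0]
  squeeze: 60

```text
clock: 5.2
position: [0.6276, 0.2033, 0.1281]
ee_rot: [0.678, 0.735, 0.001, 0.001]
ft_force: [5.5, 0.8, 2.9]
grip_width: 0.051
grasp_force: 58.9
```

```bash
python3 - <<'E'
from h import *
o=get_obs();print(o["position"],o["ee_rot"],o["ft_force"],o["torque"],o["grip_width"]*85.4,o["grasp_force"])
b=cv2.cvtColor(camera("side"),4)[180:290,240:350]
cv2.imwrite("pics/grasp.png",cv2.resize(b,(440,440)))
E
```

```text
[0.62763622 0.20331213 0.12810509] [0.67813064 0.73493945 0.00146189 0.00084234] [5.50116717 0.81766921 2.86133162] [ 0.20746126 -1.28881943  0.02661142] 4.3961108279118974 58.89513552188873
```

View pics/grasp.png

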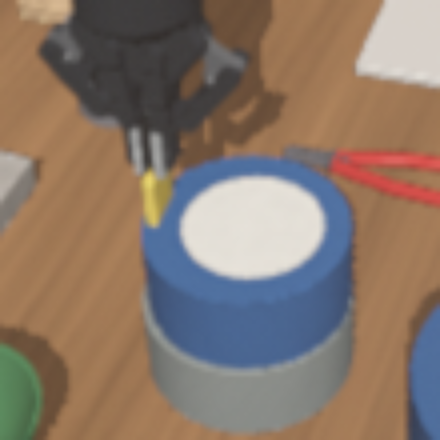

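```bash
python3 - <<'E'
from h import *
for nm,p in dict(tcp=(.6276,.2033,.128),tabtop=(.627,.203,.158),tabbase=(.627,.203,.12),lab=(.569,.199,.12)).items(): print(nm,((proj("side",p)[0]-[240,180]+.5)*4).round(0))
print(-P["side"]["extrinsics"][:3,:3].T@P["side"]["extrinsics"][:3,3])
im=cv2.cvtColor(camera("side"),4);print(cen(white(im),(278,330,218,255)),cen(yellow(im),(270,286,212,240)))
E
```

```text
tcp [158. 202.]
tabtop [155. 166.]
tabbase [160. 211.]
lab [247. 226.]
[0.30060922 0.81003572 0.7624722 ]
(array([302.72865014, 236.38980716]), 726) (array([278.1641791 , 228.43283582]), 67)
```

```bash
python3 - <<'E'
from h import *
b=cv2.cvtColor(camera("side"),4)[195:245,255:305]
cv2.imwrite("pics/grasp2.png",cv2.resize(b,(600,600),interpolation=cv2.INTER_CUBIC))
E
```

```text
(no output)
```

View pics/grasp2.png

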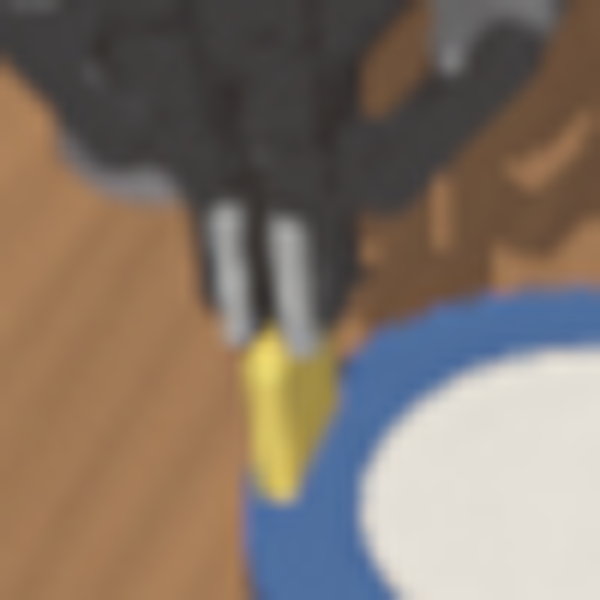

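```bash
python3 - <<'E'
from h import *
a=np.radians(4.7);ux=np.array([np.cos(a),np.sin(a),0]);uy=np.array([-ux[1],ux[0],0])
t=np.array([.6276,.2033,0])
for x in(-.004,.004):
  for y in(.016,-.016,.011,-.011):
    for z in(.12,.158,.128): print(x,y,z,((proj("side",t+x*ux+y*uy+[0,0,z])[0]-[255,195]+.5)*12).round(0))
E
```

```text
-0.004 0.016 0.12 [290. 506.]
-0.004 0.016 0.158 [274. 373.]
-0.004 0.016 0.128 [287. 479.]
-0.004 -0.016 0.12 [339. 405.]
-0.004 -0.016 0.158 [325. 273.]
-0.004 -0.016 0.128 [336. 378.]
-0.004 0.011 0.12 [298. 490.]
-0.004 0.011 0.158 [282. 357.]
-0.004 0.011 0.128 [295. 462.]
-0.004 -0.011 0.12 [331. 421.]
-0.004 -0.011 0.158 [317. 288.]
-0.004 -0.011 0.128 [328. 393.]
0.004 0.016 0.12 [254. 500.]
0.004 0.016 0.158 [238. 367.]
0.004 0.016 0.128 [251. 472.]
0.004 -0.016 0.12 [304. 399.]
0.004 -0.016 0.158 [289. 267.]
0.004 -0.016 0.128 [301. 372.]
0.004 0.011 0.12 [262. 484.]
0.004 0.011 0.158 [246. 351.]
0.004 0.011 0.128 [259. 456.]
0.004 -0.011 0.12 [296. 415.]
0.004 -0.011 0.158 [281. 282.]
0.004 -0.011 0.128 [293. 388.]
```

```bash
python3 - <<'E'
from h import *
for z in(.22,.23,.24,.25,.26): print(z,proj("side",(.627-.035,.1985,z))[0].round(1),proj("side",(.627+.035,.1985,z))[0].round(1))
o=get_obs();print(o["joint_pos"],o["grip_width"],o["ft_force"])
b=cv2.cvtColor(camera("side"),4)[190:245,250:310].astype(int)
pre=cv2.imread("pics/pre.png")[:, 400:]
import subprocess
# finger tips in pre: silver grey pixels
g=(pre.max(2).astype(int)-pre.min(2)<18)&(pre.min(2)>110)
g[:40]=0;g[110:]=0;g[:,:60]=0;g[:,250:]=0
n,l,s,c=cv2.connectedComponentsWithStats(g.astype(np.uint8));print([(np.array([x[0]/3.077+230,(x[1]+x[3])/3.077+160,x[2]/3.077,x[3]/3.077]).round(1).tolist()) for x in s[1:] if x[4]>80])
E
```

```text
0.22 [290.3 203.4] [263.7 197.9]
0.23 [290.  200.1] [263.2 194.6]
0.24 [289.8 196.8] [262.8 191.3]
0.25 [289.5 193.4] [262.3 187.9]
0.26 [289.2 190. ] [261.8 184.5]
[ 0.14261856  0.56107919 -0.74609157  1.4273615   0.38518529  1.29860417
 -0.54839743] 0.050172753028133135 [6.08318442 0.63265906 3.8586197 ]
[[255.7, 195.7, 19.5, 21.1], [288.2, 192.5, 4.2, 13.3]]
```

The image suggests the pads end about 28 mm above where the TCP reading puts them, at the tab's top edge. I open slightly and go 10 mm lower, watching the force, to settle it.

Call:
step_arm:
  commands: [30,0,0,0,0,0,0,30,0,0,0,0,0,0,30,0,0,0,0,0,0,30,0,0,0,0,0,0,30,0,0,-0.004,0,0,0,30,0,0,-0.008,0,0,0,30,0,0,-0.012,0,0,0,30,0,0,-0.016,0,0,0,30,0,0,-0.016,0,0,0,30,0,0,-0.016,0,0,0]
  squeeze: 40

```text
clock: 6.65
position: [0.6263, 0.2032, 0.1175]
ee_rot: [0.678, 0.735, 0.0, 0.0]
ft_force: [0.7, -0.4, -0.5]
grip_width: 0.354
grasp_force: 0.0
```

Call:
step_arm:
  commands: [30,0,0,0,0,0,0,30,0,0,-0.001,0,0,0,30,0,0,-0.002,0,0,0,30,0,0,-0.003,0,0,0,30,0,0,-0.004,0,0,0,30,0,0,-0.005,0,0,0,30,0,0,-0.006,0,0,0,30,0,0,-0.007,0,0,0,30,0,0,-0.008,0,0,0,30,0,0,-0.008,0,0,0]

```text
clock: 7.9
position: [0.6262, 0.2031, 0.1126]
ee_rot: [0.678, 0.735, -0.0, 0.0]
ft_force: [-0.2, -0.0, -0.2]
grip_width: 0.35
grasp_force: 0.0
```

```bash
python3 - <<'E'
from h import *
o=get_obs();print(o["clock"],o["position"],o["ft_force"],o["grip_width"])
b=cv2.cvtColor(camera("side"),4)[190:250,250:310]
cv2.imwrite("pics/g3.png",cv2.resize(b,(600,600),interpolation=cv2.INTER_CUBIC))
E
```

```text
7.9 [0.62620222 0.2030742  0.11258011] [-0.19559217 -0.03468536 -0.2426159 ] 0.35029768098440367
```

View pics/g3.png

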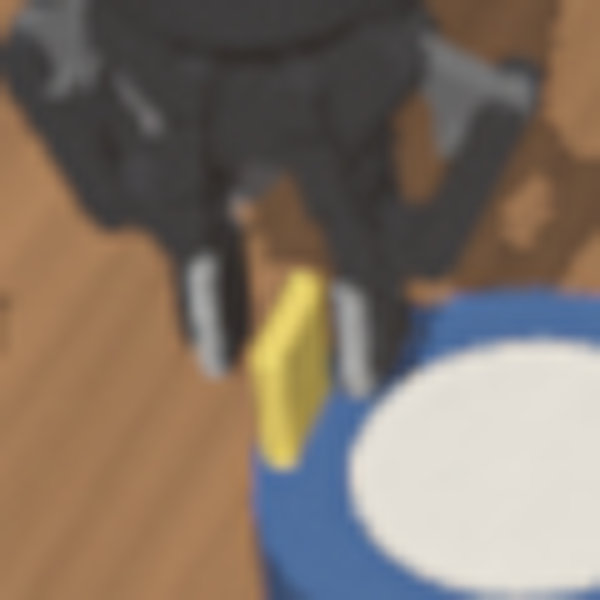

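No contact, and the image puts the fingertips at about z=0.143. I keep descending slowly while watching the force.

Call:
step_arm:
  commands: [30,0,0,-0.001,0,0,0,30,0,0,-0.002,0,0,0,30,0,0,-0.003,0,0,0,30,0,0,-0.004,0,0,0,30,0,0,-0.005,0,0,0,30,0,0,-0.006,0,0,0,30,0,0,-0.007,0,0,0,30,0,0,-0.008,0,0,0,30,0,0,-0.009,0,0,0,30,0,0,-0.01,0,0,0]

```text
clock: 9.2
position: [0.6262, 0.2031, 0.1066]
ee_rot: [0.678, 0.735, 0.0, 0.0]
ft_force: [-0.0, -0.2, -0.1]
grip_width: 0.351
grasp_force: 0.0
```

Still no contact, with the documented tip now below the cover's flat top. So the real fingertips do end about 25 mm short of the reported TCP. I go down 9 mm more, then close.

Call:
step_arm:
  commands: [30,0,0,-0.004,0,0,0,30,0,0,-0.008,0,0,0,30,0,0,-0.012,0,0,0,30,0,0,-0.015,0,0,0,20,0,0,-0.015,0,0,0,10,0,0,-0.015,0,0,0,2,0,0,-0.015,0,0,0,2,0,0,-0.015,0,0,0,2,0,0,-0.015,0,0,0,2,0,0,-0.015,0,0,0]
  squeeze: 60

```text
clock: 10.45
position: [0.6275, 0.2033, 0.0984]
ee_rot: [0.678, 0.735, 0.001, 0.001]
ft_force: [5.9, 0.5, 1.1]
grip_width: 0.086
grasp_force: 59.8
```

```bash
python3 - <<'E'
from h import *
o=get_obs();print(o["clock"],o["position"],o["ft_force"],o["grip_width"]*85.4,o["grasp_force"],o["ee_rot"])
b=cv2.cvtColor(camera("side"),4)[190:250,250:310]
cv2.imwrite("pics/g4.png",cv2.resize(b,(600,600),interpolation=cv2.INTER_CUBIC))
E
```

```text
10.45 [0.6275357  0.20325357 0.09844515] [5.90981846 0.50189662 1.13868356] 7.340877262583022 59.78094041347504 [0.67811176 0.73495726 0.00128999 0.00077713]
```

View pics/g4.png

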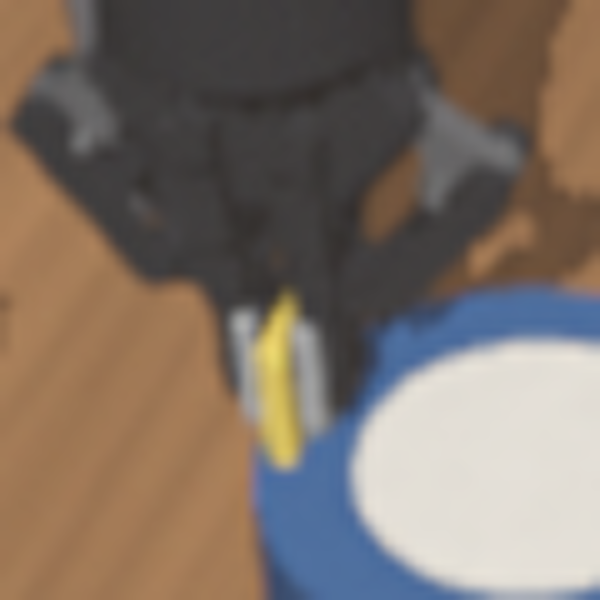

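The pads now hold the tab over most of its height, and the 7.3 mm opening fits its 8 mm thickness. Next I tip it 16° about the heel.

Call:
step_arm:
  commands: [2,-0.0024,-0.0002,0.007,0.0009,-0.0111,0,2,-0.0049,-0.0004,0.0141,0.0018,-0.0221,0,2,-0.0078,-0.0006,0.0211,0.0027,-0.0332,0,2,-0.0109,-0.0009,0.028,0.0036,-0.0443,0,2,-0.0142,-0.0012,0.0347,0.0046,-0.0554,0,2,-0.0178,-0.0015,0.0412,0.0055,-0.0664,0,2,-0.0216,-0.0018,0.0476,0.0064,-0.0775,0,2,-0.0256,-0.0021,0.0541,0.0073,-0.0886,0,2,-0.0256,-0.0021,0.0541,0.0073,-0.0886,0,2,-0.0256,-0.0021,0.0541,0.0073,-0.0886,0]
  squeeze: 70

```text
clock: 11.75
position: [0.6105, 0.2017, 0.1298]
ee_rot: [0.671, 0.728, 0.102, 0.094]
ft_force: [-1.2, 0.4, -0.8]
grip_width: 0.078
grasp_force: 69.1
```

```bash
python3 - <<'E'
from h import *
o=get_obs();print(o["clock"],o["position"],o["ft_force"],o["grip_width"]*85.4,o["grasp_force"],o["ee_rot"])
b=cv2.cvtColor(camera("side"),4)[170:300,240:370]
cv2.imwrite("pics/tip.png",cv2.resize(b,(590,590),interpolation=cv2.INTER_CUBIC))
E
```

```text
11.75 [0.61054584 0.20172001 0.12977454] [-1.1604602   0.36087699 -0.7817262 ] 6.657087761109814 69.13638710975647 [0.67147893 0.72797514 0.10183566 0.09379628]
```

View pics/tip.png

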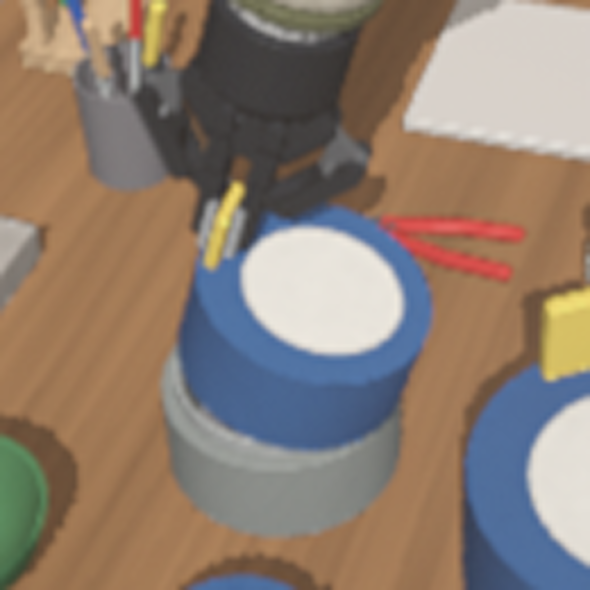

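The cover is tipped 15.9° with its heel on the shoulder near crop (330,440). The −0.8 N vertical load is half its weight, so the heel carries the rest. I lift it straight up, still slanted.

Call:
step_arm:
  commands: [2,0,0,0.01,0,0,0,2,0,0,0.025,0,0,0,2,0,0,0.045,0,0,0,2,0,0,0.065,0,0,0,2,0,0,0.085,0,0,0,2,0,0,0.105,0,0,0,2,0,0,0.125,0,0,0,2,0,0,0.145,0,0,0,2,0,0,0.16,0,0,0,2,0,0,0.16,0,0,0]

```text
clock: 13.05
position: [0.6112, 0.202, 0.2269]
ee_rot: [0.671, 0.728, 0.103, 0.095]
ft_force: [0.4, 0.1, -1.5]
grip_width: 0.088
grasp_force: 69.0
```

Call:
step_arm:
  commands: [2,0,-0.02,0,-0.0018,0.022,0,2,-0.004,-0.06,0,-0.0036,0.044,0,2,-0.01,-0.12,0,-0.0055,0.066,0,2,-0.02,-0.2,0,-0.0073,0.0886,0,2,-0.03,-0.29,0,-0.0073,0.0886,0,2,-0.04,-0.38,0,-0.0073,0.0886,0,2,-0.05,-0.47,0,-0.0073,0.0886,0,2,-0.058,-0.55,0,-0.0073,0.0886,0,2,-0.065,-0.62,0,-0.0073,0.0886,0,2,-0.068,-0.66,0,-0.0073,0.0886,0]

```text
clock: 14.3
position: [0.5692, -0.1972, 0.2253]
ee_rot: [0.679, 0.734, -0.0, -0.0]
ft_force: [-0.5, 1.4, -1.9]
grip_width: 0.08
grasp_force: 68.9
```

Call:
step_arm:
  commands: [2,0,-0.008,0,0,0,0,2,0,-0.014,-0.03,0,0,0,2,0,-0.014,-0.07,0,0,0,2,0,-0.014,-0.12,0,0,0,2,0,-0.014,-0.165,0,0,0,2,0,-0.014,-0.2,0,0,0,2,0,-0.014,-0.22,0,0,0,2,0,-0.014,-0.23,0,0,0,2,0,-0.014,-0.23,0,0,0,2,0,-0.014,-0.23,0,0,0]

```text
clock: 15.55
position: [0.5705, -0.2026, 0.0888]
ee_rot: [0.678, 0.735, 0.0, 0.001]
ft_force: [-0.2, -0.0, -0.7]
grip_width: 0.081
grasp_force: 68.8
```

```bash
python3 - <<'E'
from h import *
o=get_obs();print(o["clock"],o["position"],o["ft_force"],o["grip_width"]*85.4,o["grasp_force"],o["ee_rot"])
im=cv2.cvtColor(camera("side"),4);cv2.imwrite("pics/place.png",im)
zt=o["position"][2]-.0984+.12
print("exp label px",proj("side",(o["position"][0]-.0578,o["position"][1]-.0048,zt)))
u,v=proj("side",(o["position"][0]-.0578,o["position"][1]-.0048,zt))[0].astype(int)
# label: component around the predicted centre
n,l,s,c=cv2.connectedComponentsWithStats(white(im).astype(np.uint8));k=l[v,u];print(c[k],s[k],back("side",c[k],zt))
E
```

```text
15.55 [ 0.57054599 -0.20257539  0.08883793] [-0.21300642 -0.04156157 -0.68031036] 6.914999887040068 68.82201433181763 [6.77930860e-01 7.35125409e-01 2.62750131e-04 5.59542186e-04]
exp label px [[360.90297169 160.90634896]]
[362.4587156  160.87767584] [349 154  28  15 327] [ 0.50783694 -0.20912663  0.11043793]
```

Call:
step_arm:
  commands: [2,0,0.004,-0.015,0,0,0,2,0,0.004,-0.03,0,0,0,2,0,0.004,-0.042,0,0,0,2,0,0.004,-0.05,0,0,0,2,0,0.004,-0.055,0,0,0,2,0,0.004,-0.058,0,0,0,2,0,0.004,-0.061,0,0,0,2,0,0.004,-0.063,0,0,0,2,0,0.004,-0.063,0,0,0,2,0,0.004,-0.063,0,0,0]

```text
clock: 16.85
position: [0.5701, -0.2002, 0.0504]
ee_rot: [0.678, 0.735, 0.0, 0.0]
ft_force: [-0.1, 0.2, -1.5]
grip_width: 0.083
grasp_force: 69.0
```

Call:
step_arm:
  commands: [2,0,0,-0.0005,0,0,0,2,0,0,-0.001,0,0,0,2,0,0,-0.0015,0,0,0,2,0,0,-0.002,0,0,0,2,0,0,-0.0025,0,0,0,2,0,0,-0.003,0,0,0,2,0,0,-0.0035,0,0,0,2,0,0,-0.004,0,0,0,2,0,0,-0.004,0,0,0,2,0,0,-0.004,0,0,0]

```text
clock: 18.1
position: [0.5701, -0.2002, 0.0479]
ee_rot: [0.678, 0.735, 0.0, 0.0]
ft_force: [-0.5, -0.9, -2.0]
grip_width: 0.083
grasp_force: 69.0
```

Call:
step_arm:
  commands: [2,0,0,-0.0005,0,0,0,2,0,0,-0.001,0,0,0,2,0,0,-0.0015,0,0,0,2,0,0,-0.002,0,0,0,2,0,0,-0.0025,0,0,0,2,0,0,-0.003,0,0,0,2,0,0,-0.0035,0,0,0,2,0,0,-0.004,0,0,0,2,0,0,-0.004,0,0,0,2,0,0,-0.004,0,0,0]

```text
clock: 19.35
position: [0.5706, -0.2002, 0.0477]
ee_rot: [0.678, 0.735, -0.0, 0.001]
ft_force: [-7.0, 2.5, 19.6]
grip_width: 0.084
grasp_force: 72.2
```

The cover is down on the tile with 20 N of contact. I ease the push, open, and rise.

Call:
step_arm:
  commands: [2,0,0,0.0015,0,0,0,2,0,0,0.0025,0,0,0,20,0,0,0.003,0,0,0,40,0,0,0.003,0,0,0,40,0,0,0.003,0,0,0,40,0,0,0.02,0,0,0,40,0,0,0.06,0,0,0,40,0,0,0.12,0,0,0,50,0,0,0.2,0,0,0,60,0,0,0.29,0,0,0]
  squeeze: 40

```text
clock: 20.6
position: [0.5697, -0.2, 0.2214]
ee_rot: [0.678, 0.735, 0.0, -0.0]
ft_force: [-0.6, -1.1, -0.2]
grip_width: 0.702
grasp_force: 0.0
```

```bash
python3 - <<'E'
from h import *
for n in("top","side"):
    im=cv2.cvtColor(camera(n),4);cv2.imwrite(f"pics/after_{n}.png",im)
    b,g,r=[im[...,k].astype(int) for k in range(3)]
    red=((r>110)&(g<r*.5)&(b<r*.5)).astype(np.uint8)
    u,v=proj(n,(.569,.199,.11))[0];m=np.zeros_like(red);m[int(v)-14:int(v)+15,int(u)-14:int(u)+15]=1
    k,l,s,c=cv2.connectedComponentsWithStats(red*m)
    for i in range(1,k):
        if s[i,4]>8: print(n,"cap",c[i],s[i],back(n,c[i],.109))
    zt=.07;u,v=proj(n,(.512,-.205,zt))[0].astype(int);k,l,s,c=cv2.connectedComponentsWithStats(white(im).astype(np.uint8));i=l[v,u];print(n,"label",c[i],s[i],back(n,c[i],zt))
E
```

```text
top cap [261.26666667 204.28333333] [257 200   9   9  60] [0.57189153 0.19858602 0.109     ]
top label [380.62183236 226.09161793] [369 213  23  27 513] [ 0.50943504 -0.20107127  0.07      ]
side cap [300.93589744 239.53846154] [296 235  11  10  78] [0.56942234 0.20077523 0.109     ]
side label [361.83832335 171.49101796] [349 164  27  16 334] [ 0.50682511 -0.20591966  0.07      ]
```

The cover sits about 3 mm from the tile's centre, and the knob is at (0.5707, 0.1995). I move above it.

Call:
step_arm:
  commands: [60,0,0.06,0,0,0,0,60,0,0.13,0,0,0,0,60,0,0.22,0,0,0,0,60,0,0.31,0,0,0,0,60,0.001,0.4,0,0,0,0,60,0.001,0.49,0,0,0,0,60,0.0015,0.57,-0.02,0,0,0,60,0.0015,0.63,-0.05,0,0,0,60,0.0015,0.666,-0.07,0,0,0,60,0.0015,0.666,-0.07,0,0,0]

```text
clock: 21.95
position: [0.5698, 0.2014, 0.1768]
ee_rot: [0.677, 0.736, -0.0, -0.001]
ft_force: [0.6, -0.5, -0.9]
grip_width: 0.701
grasp_force: 0.0
```

Call:
step_arm:
  commands: [45,0.001,0,-0.03,0,0,0,45,0.001,0,-0.07,0,0,0,45,0.001,0,-0.11,0,0,0,45,0.001,0,-0.145,0,0,0,45,0.001,0,-0.165,0,0,0,45,0.001,0,-0.18,0,0,0,45,0.001,0,-0.192,0,0,0,45,0.001,0,-0.2,0,0,0,45,0.001,0,-0.205,0,0,0,45,0.001,0,-0.205,0,0,0]

```text
clock: 23.2
position: [0.5716, 0.1995, 0.0545]
ee_rot: [0.678, 0.735, 0.0, 0.0]
ft_force: [-0.5, 0.5, -0.3]
grip_width: 0.529
grasp_force: 0.0
```

```bash
python3 - <<'E'
from h import *
o=get_obs();print(o["clock"],o["position"],o["ft_force"],o["torque"],o["grip_width"]*85.4)
im=cv2.cvtColor(camera("side"),4);cv2.imwrite("pics/knob.png",cv2.resize(im[190:280,260:350],(590,590),interpolation=cv2.INTER_CUBIC))
S=lambda p:((proj("side",p)[0]-[260,190]+.5)*590/90).round(0)
for z in(.11,.098,.082,.07): print(z,S((.5707,.1995,z)))
print("finger near corners doc z+.03",[S((.5707+s,.2105,o["position"][2]+.03)) for s in(-.023,.023)])
E
```

```text
23.2 [0.57156866 0.19949797 0.05450508] [-0.4646697   0.54280799 -0.32809322] [-0.02065181 -0.01078681 -0.02887813] 45.1994805814177
0.11 [270. 323.]
0.098 [271. 345.]
0.082 [273. 374.]
0.07 [274. 395.]
finger near corners doc z+.03 [array([317., 402.]), array([208., 376.])]
```

View pics/knob.png

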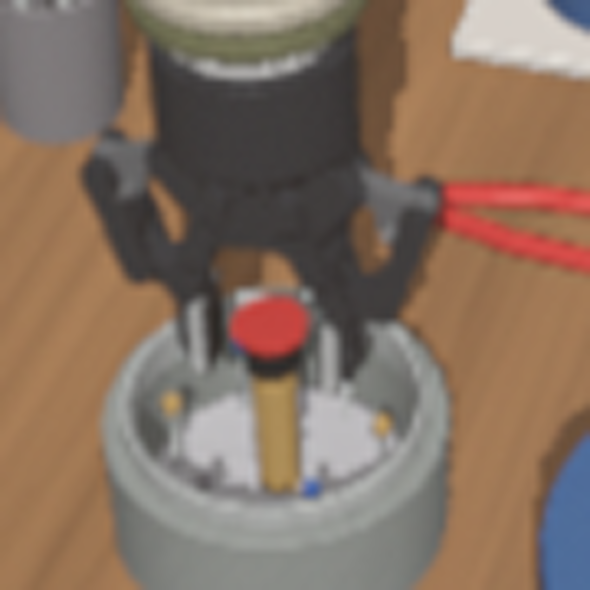

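The cap at (270,323) sits centred between the pads, whose tips end at (200,370) and (330,390), just below the knob. I close.

Call:
step_arm:
  commands: [35,0,0,0,0,0,0,25,0,0,0,0,0,0,15,0,0,0,0,0,0,15,0,0,0,0,0,0,15,0,0,0,0,0,0,15,0,0,0,0,0,0,15,0,0,0,0,0,0,15,0,0,0,0,0,0,15,0,0,0,0,0,0,15,0,0,0,0,0,0]
  squeeze: 90

```text
clock: 24.5
position: [0.5719, 0.1996, 0.0552]
ee_rot: [0.678, 0.735, 0.0, 0.0]
ft_force: [-2.3, -1.1, 5.7]
grip_width: 0.301
grasp_force: 87.9
```

Call:
step_arm:
  commands: [15,0,0,0.006,0,0,0,15,0,0,0.016,0,0,0,15,0,0,0.028,0,0,0,15,0,0,0.04,0,0,0,15,0,0,0.052,0,0,0,15,0,0,0.064,0,0,0,15,0,0,0.074,0,0,0,15,0,0,0.08,0,0,0,15,0,0,0.083,0,0,0,15,0,0,0.083,0,0,0]

```text
clock: 25.75
position: [0.5717, 0.1995, 0.1036]
ee_rot: [0.678, 0.735, 0.0, -0.0]
ft_force: [5.3, 2.9, -9.7]
grip_width: 0.3
grasp_force: 88.8
```

```bash
cat > k.py <<'E'
from h import *
o=get_obs();print(o["clock"],o["position"],o["ft_force"],o["grip_width"]*85.4,o["grasp_force"])
im=cv2.cvtColor(camera("side"),4);cv2.imwrite("pics/pull%d.png"%(o["clock"]*100),im)
print("mouth",proj("side",(.5707,.1995,.082)),"cap@+50",proj("side",(.5707,.1995,.157)),"cap@+60",proj("side",(.5707,.1995,.167)))
for v in range(208,252): print(v,[tuple(int(t) for t in im[v,u,::-1]) for u in(300,301,302)])
E
python3 k.py
```

```text
25.75 [0.57172272 0.19946821 0.10363118] [ 5.30628498  2.87709241 -9.7137975 ] 25.616579845786234 88.84340643882751
mouth [[301.13137356 246.55202384]] cap@+50 [[299.75064314 225.15327979]] cap@+60 [[299.55578468 222.13333741]]
208 [(64, 60, 60), (64, 61, 61), (65, 62, 61)]
209 [(62, 58, 57), (61, 57, 57), (63, 59, 58)]
210 [(61, 58, 57), (61, 58, 58), (62, 59, 58)]
211 [(63, 60, 60), (65, 62, 62), (65, 61, 61)]
212 [(72, 64, 61), (64, 61, 60), (65, 61, 61)]
213 [(105, 82, 64), (72, 63, 60), (64, 61, 61)]
214 [(128, 95, 68), (83, 69, 59), (66, 62, 60)]
215 [(126, 93, 66), (89, 70, 57), (69, 63, 60)]
216 [(116, 86, 61), (92, 72, 58), (71, 64, 60)]
217 [(104, 77, 56), (94, 73, 57), (77, 66, 61)]
218 [(103, 78, 56), (102, 77, 58), (88, 71, 59)]
219 [(105, 78, 56), (107, 80, 57), (102, 76, 57)]
220 [(125, 76, 57), (124, 78, 59), (121, 78, 58)]
221 [(171, 71, 60), (171, 73, 61), (170, 73, 61)]
222 [(196, 69, 65), (197, 70, 65), (198, 70, 65)]
223 [(197, 70, 65), (197, 70, 65), (198, 69, 64)]
224 [(196, 69, 64), (196, 69, 64), (197, 69, 64)]
225 [(196, 69, 65), (197, 69, 65), (196, 68, 63)
[... 690 characters left out ...]
1), (164, 165, 163), (149, 149, 147)]
240 [(162, 163, 161), (165, 165, 163), (152, 152, 150)]
241 [(161, 163, 160), (165, 166, 164), (155, 156, 155)]
242 [(162, 163, 161), (165, 166, 164), (155, 157, 154)]
243 [(162, 163, 161), (165, 166, 164), (156, 157, 155)]
244 [(158, 159, 158), (164, 165, 164), (156, 157, 155)]
245 [(159, 157, 152), (164, 166, 164), (158, 159, 157)]
246 [(163, 157, 148), (164, 165, 164), (160, 160, 158)]
247 [(172, 156, 133), (171, 163, 150), (167, 160, 147)]
248 [(181, 152, 103), (180, 157, 116), (178, 155, 117)]
249 [(173, 142, 88), (178, 148, 94), (177, 146, 93)]
250 [(167, 137, 84), (171, 140, 87), (172, 141, 87)]
251 [(167, 139, 93), (171, 140, 89), (172, 141, 89)]
```

Pulled 48.4 mm so far; the cap's height in the image agrees, so there is no slip. I take it the rest of the way.

Call:
step_arm:
  commands: [15,0,0,0.004,0,0,0,15,0,0,0.008,0,0,0,15,0,0,0.012,0,0,0,15,0,0,0.015,0,0,0,15,0,0,0.018,0,0,0,15,0,0,0.02,0,0,0,15,0,0,0.02,0,0,0,15,0,0,0.02,0,0,0,15,0,0,0.02,0,0,0,15,0,0,0.02,0,0,0]

```text
clock: 27.05
position: [0.5717, 0.1995, 0.1153]
ee_rot: [0.678, 0.735, 0.0, -0.0]
ft_force: [5.7, 3.0, -10.7]
grip_width: 0.302
grasp_force: 88.9
```

```bash
sed -i 's/range(208,252): print.*/range(214,252): print(v,*[int(t) for t in im[v,301,::-1]],end=" | ")/' k.py; python3 k.py
```

```text
27.05 [0.57167563 0.19945584 0.1153386 ] [  5.68716153   3.03540092 -10.65782257] 25.764426683906347 88.87442708015442
mouth [[301.13137356 246.55202384]] cap@+50 [[299.75064314 225.15327979]] cap@+60 [[299.55578468 222.13333741]]
214 97 74 57 | 215 101 76 55 | 216 108 78 56 | 217 157 75 59 | 218 193 71 64 | 219 197 69 64 | 220 197 69 64 | 221 197 70 65 | 222 198 70 65 | 223 199 71 66 | 224 201 72 66 | 225 190 68 62 | 226 143 57 53 | 227 66 48 46 | 228 51 47 45 | 229 51 46 44 | 230 75 70 67 | 231 130 130 128 | 232 161 162 161 | 233 162 163 161 | 234 163 164 162 | 235 163 164 162 | 236 163 165 162 | 237 164 165 163 | 238 164 165 163 | 239 164 165 164 | 240 165 166 163 | 241 165 166 164 | 242 165 167 164 | 243 164 167 165 | 244 165 166 165 | 245 170 146 145 | 246 178 93 91 | 247 181 78 64 | 248 182 124 85 | 249 185 166 142 | 250 188 184 181 | 251 191 188 190 |
```

The red band shows at rows 245–247, about the 2.4 px its 8 mm should span, right above the brass mouth. Pull is 60.1 mm and the grip is steady, so I hand in.

```bash
python3 -c "
from workcell import *
print(hand_in())"
```

```text
the job is handed in; nothing more can be done
None
```

I tipped the cover about 16° on its heel, set it upright about 3 mm from the tile's centre, and handed the job in at about 27 s with the rod held steady at 60 mm, its red mark just out of the sleeve.

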